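Load the filter tester and slide its hatch shut

TASK

Load the filter tester: take the tall filter mount out of the black tray, set it down flat in the round seat in the tester's sample well and let go of it. Then slide the hatch over the well until it is fully home against the frame, past the click of its roller catch, so that it stays shut by itself with the rubber seal squeezed. Push it steadily by its handle, without slamming it or forcing it at the stop, and leave everything else as it stands.

Things in the scene. Friction and masses are not known exactly. Their poses are not given: they have to be found in the camera images.
- case: The filter tester: white bench-top housing 340 (x) x 440 (y) x 150 mm high, fixed. Origin: centre of its underside; x to its back, y to its left, z up. Deck at z = 150 mm; grey lamp housing 35 mm higher along the back from x = 70 mm. Rails along y at x = -112 and 52 mm, up to z = 163 mm, guide the hatch. At their right (-y) end stands the frame it closes against: a grey block, 22 mm high.
- nest (a point): Centre of the floor of the round seat: a recess 46 mm wide and 6 mm deep with a small chamfer, in a bare aluminium plate on the floor of the sample well. The well is a 120 (x) x 110 mm opening in the deck, square to the case and centred on this point; the deck is 41 mm above it.
- mount: The tall filter mount, 45 g: a black round holder with a flange 40 mm in diameter and 5 mm high, and on it a collar 28 mm in diameter up to 30 mm, with a bright ring round the top and a clear filter in it. It stands upright in the black tray, in any of the tray's three places. Origin: centre of its underside; z is its axis. Take it by the collar.
- tray: Black open tray, 250 (x) x 110 (y) x 14 mm, 4 mm floor and walls, fixed to the table. Origin: centre of its underside. The mount and two flat caps stand in a row along its x axis, about 78 mm apart, each up to 12 mm off that line.
- hatch (a joint): Opening of the hatch in m; it slides along the case's y and grows to the left. Grey plate 150 x 150 x 8 mm, underside 3 mm above the deck. It starts 0.135 to 0.155 open, clear of the well. Home lies anywhere from about -0.014 to 0.014, by the frame's setting. It drags with 1.5 N, 1 N more per 0.07 m/s, and stays where left. Pushing it against the stop with over 22 N strains the frame: not allowed.
- hatch_handle (a point): Middle of the hatch's handle: a round bar 10 mm in diameter, 100 mm long along the case's x, its axis 24 mm above the hatch's top face, on two 10 mm posts, 37 mm either side of this point; it sits over the middle of the hatch, and about over the seat when the hatch is shut.
- frame_mid (a point): A fixed point of the case, 9 mm above the deck: here the face of the frame's seal, towards the hatch, stands in the frame's middle setting. Seal: black rubber strip, gives 3 mm at 5 N per mm, then is hard. The frame is screwed down through slots: it really stands up to 12 mm nearer to the hatch or farther off along y, not measured, so home must be felt.
- catch_mid (a point): A fixed point of the case: the frame's white spring roller (the catch), in the middle setting; it shifts with the frame. A steel tongue on the hatch runs under it: from 10 mm before home it resists with up to 8 to 10 N, yields within 6 mm, then draws the hatch on by itself against the seal and holds it. From there on the push meets a hard stop; come to it at 10 to 20 mm/s.
- cap_a: Flat black cap, 34 mm in diameter and 13 mm high, pale disc on top, standing in the tray. Leave it. Origin: centre of its underside.
- cap_b: A second flat cap like the first, also in the tray. Leave it.
- loupe: Black magnifier, 44 mm in diameter and 38 mm high, standing on the tester's lamp housing. Leave it.
- blower: Black rubber dust blower, 56 mm in diameter and 130 mm high, standing on the table left of the tester. Leave it.
- tweezers: Steel tweezers, 125 mm long, lying on the tester's deck at its left edge, left of the rails. Leave them.
- bottle: White bottle, 48 mm in diameter and 115 mm high, on the table left of the tester. Leave it.
- marker: Black marker pen, 125 mm long, lying on the tester's lamp housing. Leave it.

How it is judged:
On the way:
1. the mount stands flat in the seat, let go, with the hatch still open (horizontal distance between mount and nest below 0.0045 m and z of mount in the frame of nest below 0.0015 m and angle between mount's own z axis and vertical below 0.06 rad and contact force between the fingers and mount below 0.05 N and value of joint hatch above 0.1 m), for 0.2 s.
At the end, for the whole second after the job is handed in: The hatch is at rest, held by its catch against the frame and pressing on the rubber seal with more than 2.5 N; the mount stands upright (within 0.06 rad) and still in the seat, within 4.5 mm of its centre and flat on its floor (within 1.5 mm) (contact force between hatch and seal above 2.5 N and velocity of joint hatch between -0.005 and 0.005 m/s and horizontal distance between mount and nest below 0.0045 m and z of mount in the frame of nest below 0.0015 m and angle between mount's own z axis and vertical below 0.06 rad and linear speed of mount below 0.01 m/s); the robot touches nothing.
It fails at once if the hatch is forced: pressed onto the frame's seal with more than 30 N (22 N of push on top of the catch's own pull) (contact force between hatch and seal above 30 N).
It fails at once if the hatch is slammed: faster than 0.2 m/s near the frame (value of joint hatch below 0.035 m and velocity of joint hatch below -0.2 m/s).
It fails at once if a bystander is moved by more than 15 mm (distance of any of cap_a, cap_b, loupe, blower, tweezers, bottle, marker from where it was at the start of the episode above 0.015 m).
It also fails if it takes over 59 s, if anything falls off the work surface, if the arm or the gripper's body presses on something with over 40 N, if the wrist force passes 120 N, or if a joint passes its speed limit or range.

ROBOT

A 6-joint arm with a two-finger parallel gripper is mounted at the origin on the work surface. World frame = base frame: x ahead of the robot, y to its left, z up, the work surface at z = 0. Lengths are in m, angles in rad, forces in N, time in s.
With the tool pointing down it reaches from about 0.25 to 0.725 m from the base axis. Payload 4 kg.
Tool frame: the origin (TCP) lies midway between the tips of the shut fingers; the grasp point (between the pads) lies 19 mm behind it (bot.grip_point_offset is the distance from the TCP to the grasp point, in m); z points along the fingers, y is the line along which they close (so a half turn about z gives the same grasp; the last joint's range is limited). The gripper opens to 85 mm and grips with 20 to 120 N. Pads are 22 mm wide; open, the fingers measure 114 mm over their backs; the gripper's body (76 mm by 85 mm) begins 54 mm behind the grasp point. The pads swing forward as they close: fully open they stand 13 mm farther back than shut.
Start: joints at [1.24, 0.241, 0.005, 1.335, 0, 1.571], TCP at [0.162, 0.473, 0.21] pointing down, gripper open.
Joint ranges: [-2.72, 2.72], [-1.05, 1.87], [-1.09, 1.28], [-1.99, 2.15], [-1.42, 1.44], [-3.14, 3.14]. Speed limits (rad/s): [2.79, 2.79, 3.14, 3.14, 3.14, 3.14].

INTERFACE

Orientations are given as a unit quaternion [x, y, z, w].
In Python, from workcell import bot gives the robot as it stands.
- The arm moves only by the tool step_arm, never from a script. Its argument "targets" is text: rows parted by semicolons, each of 7 numbers parted by spaces: the opening, from -1 (shut) to 1 (fully open), so that 0 is half open, then the shift along the world's x, y, z normalised to -1 to 1, where 1 is 0.5 m, then the turn, a rotation vector about the world's x, y, z normalised to -1 to 1, where 1 is pi/4 rad. In form: gripper x y z wx wy wz; .... A call has 1 to 10 rows; each row is the pose to reach, as a shift and turn from the pose commanded when the call began; what a row does not reach only later rows make up. A row lasts 1/12 s, in which the tool goes at most 41.7 mm and 7.16 degrees, less where a joint would pass 70% of its speed; a pose out of reach is approached as far as the arm can. A call with a number of a shift or a turn outside -1 to 1 is refused whole. A call with a gripper value outside its range is refused whole. The fingers move at their own pace and stop on an object; the grip force is fixed at half the most. Time passes only in rows, so rows that repeat a pose let the fingers close. It gives the time, the measured TCP pose, the force, the opening and the grip force at its end, in the units of the state.
- bot.get_obs(): the state, without advancing time (a new reading comes with each control period).
- bot.camera(name): name is "scene" or "top"; returns the picture (480x640x3 uint8, red, green, blue); there is no depth.
- bot.camera_info(name): a dict with "vertical_fov" (degrees; the focal length in pixels is half the picture's height over the tangent of half this angle, whatever the lens; pixels are square), "cx", "cy" (the principal point, pixels), "pose" (4x4, takes a point from camera to world coordinates). Camera axes: x right, y up, looking along -z (the intrinsics and any distortion apply to the point x, -y, -z); pixel columns grow to the right and rows downward; lengths in m; the calibration is good to about 2 mm. A picture is of the moment at which its call begins. camera_info takes no time and is no camera call.
- bot.job_done(): hands the job in; it is judged then, once.
The state is a dict: "clock": time; "joint_pos": joint angles; "joint_vel": joint speeds; "tau": joint torques, N m; "eef_pos": TCP position; "tool_rot": TCP orientation; "ft_force": force on the tool from outside, world axes, zero at the start; "ft_torque": the same for the moment, N m; "grip_width": finger opening in m; "grasp_force": force on a finger pad.
Only numpy, scipy, OpenCV 4.12 (cv2) and the standard library are available. Lean on these libraries where they do the work, as an engineer would, in place of code of your own. Each camera call takes 0.05 s, during which the arm holds its last target. There are 200 camera calls.

## Working session

There is one attempt and no reset: what is moved stays moved. The work goes in short steps, Python scripts to look and compute and a tool call to move; the robot and the scene stay as the last step left them, time stands still between calls to the robot, and variables do not carry over. Pictures are saved under pics/ and viewed, at most 10 in all, crops included, and the job is handed in when it is done.

Besides the shell and the picture viewer there is one more tool, called after "Emit:" by a JSON object that holds its "fn" and its "kwargs". step_arm: Moves the arm, as the interface text tells. Scaled input: -1 to 1 covers 0.5 m each way for a shift and pi/4 rad each way for a turn. Its arguments: {"type":"object","properties":{"targets":{"type":"string"}},"required":["targets"]}

```bash
mkdir -p pics; ls; python3 - <<'E'
from workcell import bot
import cv2
for n in("scene","top"):
    i=bot.camera_info(n);print(n,i)
    cv2.imwrite(f"pics/{n}0.png",bot.camera(n)[:,:,::-1])
o=bot.get_obs();print(o)
E
```

```text
pics
scene {'vertical_fov': 55.430137097659674, 'cx': 321.1062230998921, 'cy': 237.577672004405, 'pose': array([[ 0.54749893, -0.47396019,  0.68964242,  1.28451159],
       [ 0.83680001,  0.30688088, -0.45342019, -0.3987561 ],
       [ 0.00326505,  0.82533985,  0.56462684,  0.76137607],
       [ 0.        ,  0.        ,  0.        ,  1.        ]])}
top {'vertical_fov': 47.355843452866885, 'cx': 318.81093317080087, 'cy': 235.23375594390157, 'pose': array([[-0.06351475,  0.97560573, -0.21014123,  0.28685593],
       [-0.99797455, -0.06284167,  0.00988578,  0.09755598],
       [-0.00356101,  0.21034349,  0.97762106,  1.35127719],
       [ 0.        ,  0.        ,  0.        ,  1.        ]])}
{'clock': 0.1, 'joint_pos': array([1.24002028e+00, 2.41334383e-01, 3.84207779e-03, 1.33522174e+00,
       7.16787940e-06, 1.57083102e+00]), 'joint_vel': array([ 0.00051848, -0.00289726,  0.00273406, -0.00087766,  0.00069445,
        0.0002118 ]), 'tau': array([-7.54516441e-04, -3.73138368e+01,  2.53009397e+01,  1.08430570e-02,
       -6.61251943e-05,  1.35065864e-05]), 'eef_pos': array([0.16218407, 0.47230697, 0.20959722]), 'tool_rot': array([ 1.64652109e-01,  9.86351237e-01, -9.45189063e-04, -1.61380688e-04]), 'ft_force': array([-0.09207027,  0.44061711, -0.23448971]), 'ft_torque': array([ 0.02756299, -0.01502675, -0.0361474 ]), 'grasp_force': 0.0, 'grip_width': 0.08508456111462415}
```

View pics/scene0.png

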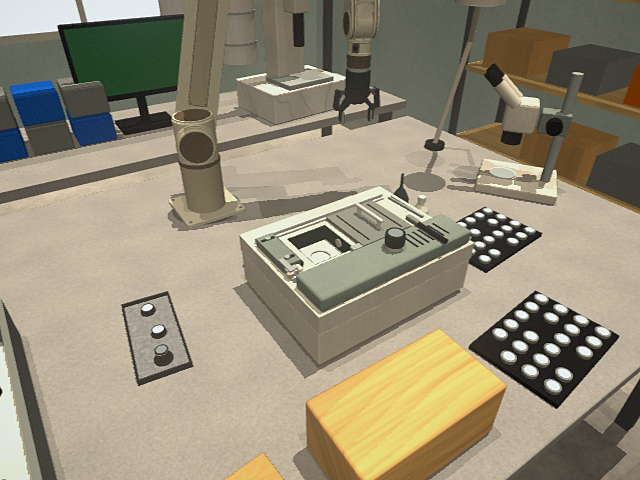

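View pics/top0.png

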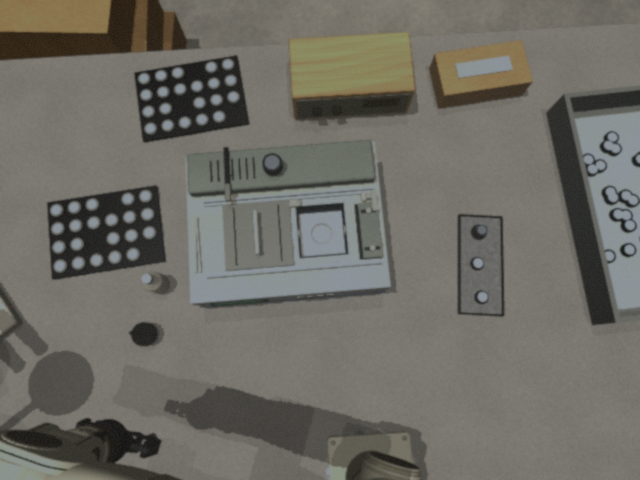

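The mount is at the tray's far place: top (480,231), scene (162,352). The well is at top (322,233), with the handle at about (257,232). I'll zoom in on these for pixel-accurate picks.

```bash
python3 - <<'E'
import cv2,numpy as np
t=cv2.imread("pics/top0.png");s=cv2.imread("pics/scene0.png")
def up(im,x,y,w,h,k):return cv2.convertScaleAbs(cv2.resize(im[y:y+h,x:x+w],None,fx=k,fy=k,interpolation=cv2.INTER_CUBIC),alpha=1.3)
c=np.zeros((600,800,3),np.uint8)
a=up(t,185,135,210,75*2+20,3); c[:a.shape[0],:a.shape[1]]=a[:600,:800]   # 630x510
b=up(t,455,210,54,110,3); c[:330,635:635+162]=b
cv2.imwrite("pics/c1.png",c)
c=np.zeros((600,800,3),np.uint8)
a=up(s,235,180,190,150,3);c[:450,:570]=a
b=up(s,120,285,75,100,3);c[:300,572:572+225]=b
cv2.imwrite("pics/c2.png",c)
E
```

```text
(no output)
```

View pics/c1.png

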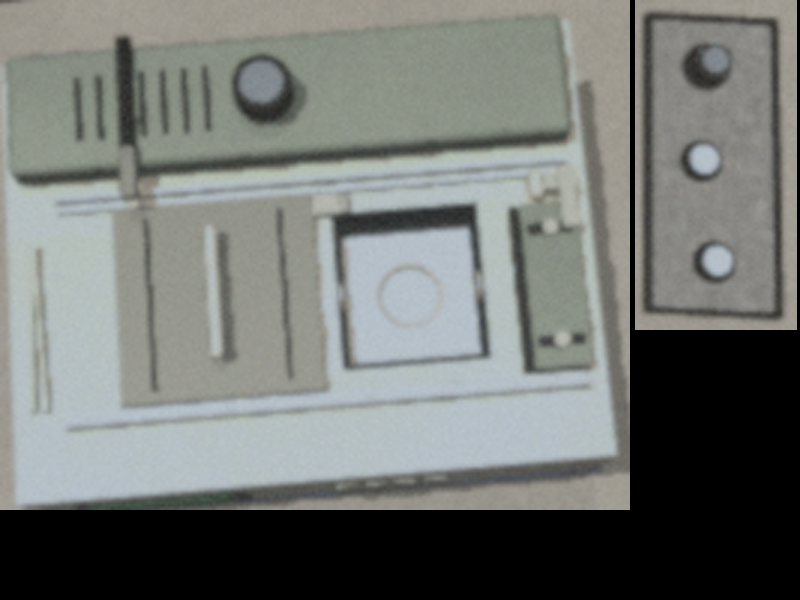

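View pics/c2.png

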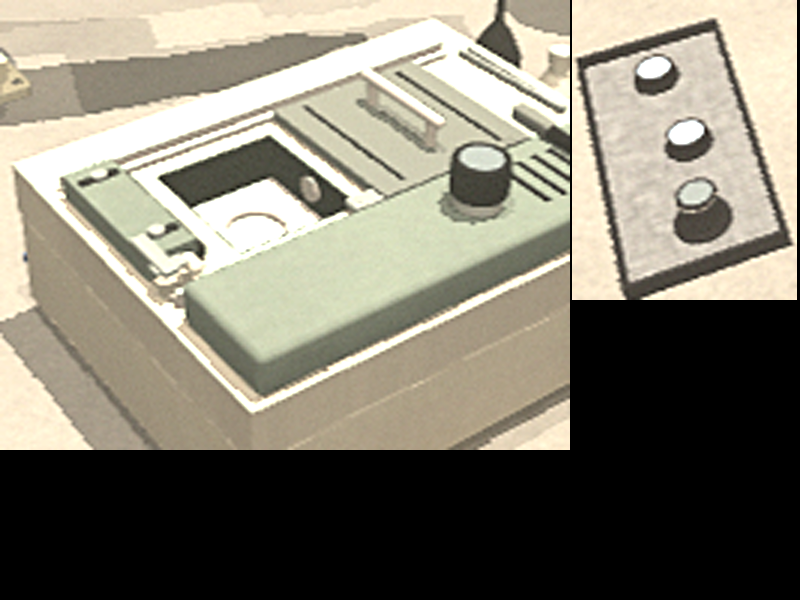

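The mount's ring is centred at top (481.5,230.2) and scene (161.6,349.1). The seat is at top (321.5,233.5) and scene (320.5,257). The handle ends are at top (254.5,210.5) and (257.2,253.5), and scene (356.5,203.5) and (381.8,221.2).

```bash
cat > h.py <<'E'
from workcell import bot
import numpy as np
def ray(n,p):
    i=bot.camera_info(n);f=240/np.tan(np.radians(i["vertical_fov"]/2));P=i["pose"]
    d=P[:3,:3]@[(p[0]-i["cx"])/f,-(p[1]-i["cy"])/f,-1.];return P[:3,3],d/np.linalg.norm(d)
def tri(a,b):
    (o1,d1),(o2,d2)=ray("top",a),ray("scene",b)
    A=sum(np.eye(3)-np.outer(d,d) for d in(d1,d2));B=sum((np.eye(3)-np.outer(d,d))@o for o,d in((o1,d1),(o2,d2)))
    X=np.linalg.solve(A,B);n=np.cross(d1,d2);return X,abs((o2-o1)@n/np.linalg.norm(n))
def plane(n,p,z):
    o,d=ray(n,p);return o+d*(z-o[2])/d[2]
def proj(n,X):
    i=bot.camera_info(n);f=240/np.tan(np.radians(i["vertical_fov"]/2));P=i["pose"]
    c=P[:3,:3].T@(np.asarray(X)-P[:3,3]);return np.array([i["cx"]+f*c[0]/-c[2],i["cy"]-f*c[1]/-c[2]])
E
python3 - <<'E'
from h import *
np.set_printoptions(precision=4,suppress=True)
c=lambda u,v:((u+.5)/3-.5+185,(v+.5)/3-.5+135)
s=lambda u,v:((u+.5)/3-.5+235,(v+.5)/3-.5+180)
for k,a,b in[("mount",(481.5,230.2),(161.6,349.1)),("seat",c(410,296),s(257,231)),("h1",c(209,227),s(441,124)),("h2",c(217,356),s(365,71)),
 ("wellFR-deck",c(488,356),s(165,180)),("deck front right",c(615,455),s(17,165)),("deck front left",c(17,502),s(435,20)),("capmid",(457+202/3-0-0+0-2-0+0,0),(0,0))][:-1]:
    X,r=tri(a,b);print(k,X,r)
for k,a,z in[("mount",(481.5,230.2),.034),("seat",c(410,296),.109),("rail l",c(68,430),.163),("rail r",c(590,387),.163),("h1",c(209,227),.185),("h2",c(217,356),.185),("deckFL",c(17,502),.15),("deckFR",c(615,455),.15),
 ("wFL",c(347,367),.15),("wFR",c(488,356),.15),("wBL",c(337,215),.15),("wBR",c(475,206),.15),("frame f-left bottom",c(528,371),.172),("frame b-l",c(522,206),.172),
 ("trayA",(459+0,215),.014),("trayD",(503,314.5),.014),("loupe",c(264,82),.223)]:
    print(k,plane("top",a,z))
for k,a,z in[("mount",(161.6,349.1),.034),("seat",s(257,231),.109),("h1",s(441,124),.185),("h2",s(365,71),.185)]:print("sc",k,plane("scene",a,z))
E
```

```text
mount [ 0.5573 -0.3169  0.0323] 0.00048788275882309234
seat [0.5571 0.0783 0.1115] 0.0013653092757071235
h1 [0.6016 0.2227 0.1858] 0.002752509239019824
h2 [0.5049 0.2204 0.1875] 0.002726530114053212
wellFR-deck [0.501  0.0258 0.1474] 0.002974172052839203
deck front right [ 0.4206 -0.0627  0.1487] 0.0006816301009650917
deck front left [0.413  0.3743 0.1501] 0.0030955019363660204
mount [ 0.5569 -0.3166  0.034 ]
seat [0.558  0.0789 0.109 ]
rail l [0.4625 0.3348 0.163 ]
rail r [ 0.4697 -0.0474  0.163 ]
h1 [0.6027 0.2239 0.185 ]
h2 [0.5061 0.2219 0.185 ]
deckFL [0.4139 0.3756 0.15  ]
deckFR [ 0.4203 -0.0628  0.15  ]
wFL [0.4982 0.1296 0.15  ]
wFR [0.4998 0.0246 0.15  ]
wBL [0.6153 0.1306 0.15  ]
wBR [0.6156 0.0258 0.15  ]
frame f-left bottom [ 0.483  -0.0023  0.172 ]
frame b-l [ 0.6073 -0.0077  0.172 ]
trayA [ 0.6036 -0.2714  0.014 ]
trayD [ 0.3498 -0.3485  0.014 ]
loupe [0.6982 0.1758 0.223 ]
sc mount [ 0.5592 -0.3169  0.034 ]
sc seat [0.5541 0.0795 0.109 ]
sc h1 [0.6002 0.2221 0.185 ]
sc h2 [0.5012 0.2217 0.185 ]
```

The two views agree. The mount is at (0.557,-0.317), the seat at (0.557,0.078,0.109), and the handle's middle at (0.553,0.222,0.186). Case yaw is about 0.016 rad. I'll set out for the tray.

Emit:
{"fn": "step_arm", "kwargs": {"targets": "0.2 0 0 0.08 0 0 0.1; 0.2 0 0 0.12 0 0 0.2; 0.2 0.036 -0.072 0.12 0 0 0.3; 0.2 0.072 -0.144 0.12 0 0 0.42; 0.2 0.108 -0.216 0.12 0 0 0.42; 0.2 0.144 -0.288 0.12 0 0 0.42; 0.2 0.18 -0.36 0.12 0 0 0.42; 0.2 0.216 -0.432 0.12 0 0 0.42; 0.2 0.252 -0.504 0.12 0 0 0.42; 0.2 0.288 -0.576 0.12 0 0 0.42"}}

```text
clock: 0.93
eef_pos: [0.3064, 0.183, 0.2702]
tool_rot: [0.0, 1.0, -0.0, -0.0]
ft_force: [1.1, 0.6, 0.7]
grip_width: 0.0509
grasp_force: 0.0
```

Emit:
{"fn": "step_arm", "kwargs": {"targets": "0.2 0.036 -0.072 0 0 0 0; 0.2 0.072 -0.144 0 0 0 0; 0.2 0.108 -0.216 0 0 0 0; 0.2 0.144 -0.288 0 0 0 0; 0.2 0.18 -0.36 0 0 0 0; 0.2 0.216 -0.432 0 0 0 0; 0.2 0.252 -0.504 0 0 0 0; 0.2 0.288 -0.576 0 0 0 0; 0.2 0.324 -0.648 0 0 0 0; 0.2 0.36 -0.72 0 0 0 0"}}

```text
clock: 1.77
eef_pos: [0.4866, -0.1771, 0.2699]
tool_rot: [0.001, 1.0, 0.0, -0.0]
ft_force: [0.9, 1.1, 0.5]
grip_width: 0.0513
grasp_force: 0.0
```

Emit:
{"fn": "step_arm", "kwargs": {"targets": "0.2 0.04 -0.07 0 0 0 0; 0.2 0.07 -0.14 0 0 0 0; 0.2 0.1 -0.21 0 0 0 0; 0.2 0.141 -0.28 -0.06 0 0 0; 0.2 0.141 -0.28 -0.14 0 0 0; 0.2 0.141 -0.28 -0.22 0 0 0; 0.2 0.141 -0.28 -0.3 0 0 0; 0.2 0.141 -0.28 -0.36 0 0 0; 0.2 0.141 -0.28 -0.42 0 0 0; 0.2 0.141 -0.28 -0.42 0 0 0"}}

```text
clock: 2.6
eef_pos: [0.5514, -0.3121, 0.052]
tool_rot: [0.001, 1.0, 0.004, -0.007]
ft_force: [-0.7, 0.5, 0.2]
grip_width: 0.0513
grasp_force: 0.0
```

```bash
python3 - <<'E'
from h import *
import cv2
c=np.zeros((400,800,3),np.uint8)
for k,(n,x,y) in enumerate((("scene",110,280),("top",430,180))):
    im=bot.camera(n)[y:y+100,x:x+100,::-1]
    c[:,400*k:400*k+400]=cv2.convertScaleAbs(cv2.resize(im,None,fx=4,fy=4,interpolation=cv2.INTER_CUBIC),alpha=1.4)
cv2.imwrite("pics/g1.png",c);print(bot.get_obs()["eef_pos"])
E
```

```text
[ 0.55578848 -0.31447935  0.05919576]
```

View pics/g1.png

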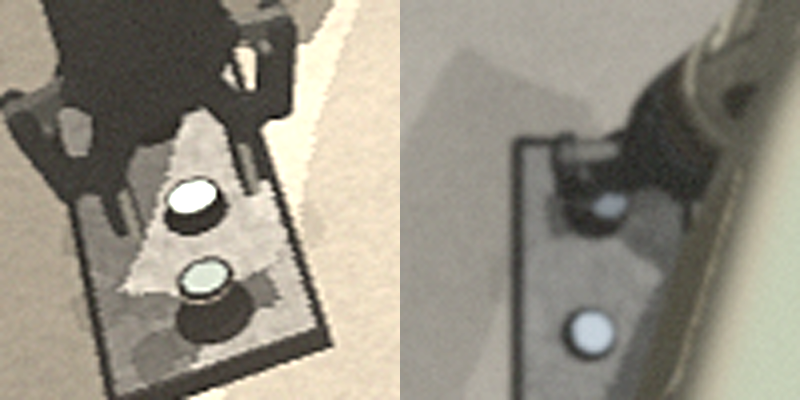

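The fingers straddle the mount. The tips are at scene (140,338) and (173,328). I'll check that midpoint against the projected tool position.

```bash
python3 - <<'E'
from h import *
p=bot.get_obs()["eef_pos"];print(p)
for dz in(0,.005,.01):
  for w in(-.026,.0,.026): print(dz,w,proj("scene",p+[0,w,dz]),proj("top",p+[0,w,dz]))
E
```

```text
[ 0.55578848 -0.31447935  0.05919576]
0 -0.026 [147.09704341 344.33614238] [494.35663911 227.7442527 ]
0 0.0 [159.8907351  339.10413172] [483.66274927 228.41833059]
0 0.026 [172.36657829 334.00210596] [472.96470582 229.0926703 ]
0.005 -0.026 [146.57267958 342.61947115] [494.99974947 227.28013867]
0.005 0.0 [159.4116401  337.39331123] [484.26635024 227.95662445]
0.005 0.026 [171.93067574 332.29737825] [473.52876659 228.63337395]
0.01 -0.026 [146.04509693 340.89226205] [495.64764375 226.81257224]
0.01 0.0 [158.92964137 335.67212169] [484.8744421  227.49148314]
0.01 0.026 [171.49216427 330.58244753] [474.09702489 228.17065969]
```

Emit:
{"fn": "step_arm", "kwargs": {"targets": "0.2 0.002 -0.002 -0.03 0 0 0; 0.2 0.002 -0.002 -0.06 0 0 0; 0.2 0.002 -0.002 -0.08 0 0 0; 0.2 0.002 -0.002 -0.097 0 0 0; 0.2 0.002 -0.002 -0.097 0 0 0; 0.2 0.002 -0.002 -0.097 0 0 0"}}

```text
clock: 3.2
eef_pos: [0.5582, -0.3163, 0.0127]
tool_rot: [0.0, 1.0, -0.0, 0.0]
ft_force: [0.5, -0.4, 0.4]
grip_width: 0.0515
grasp_force: 0.0
```

Emit:
{"fn": "step_arm", "kwargs": {"targets": "0 0 0 0 0 0 0; -0.2 0 0 0 0 0 0; -0.4 0 0 0 0 0 0; -0.6 0 0 0 0 0 0; -0.7 0 0 0 0 0 0; -0.8 0 0 0 0 0 0; -0.8 0 0 0 0 0 0; -0.8 0 0 0 0 0 0"}}

```text
clock: 3.87
eef_pos: [0.559, -0.3163, 0.0135]
tool_rot: [0.0, 1.0, -0.0, 0.001]
ft_force: [0.7, 1.0, 5.0]
grip_width: 0.0088
grasp_force: 2.7
```

```bash
python3 - <<'E'
from h import *
import cv2
c=np.zeros((400,800,3),np.uint8)
for k,(n,x,y) in enumerate((("scene",110,280),("top",430,180))):
    im=bot.camera(n)[y:y+100,x:x+100,::-1]
    c[:,400*k:400*k+400]=cv2.convertScaleAbs(cv2.resize(im,None,fx=4,fy=4,interpolation=cv2.INTER_CUBIC),alpha=1.4)
cv2.imwrite("pics/g2.png",c);o=bot.get_obs();print(o["eef_pos"],o["grip_width"],o["grasp_force"],o["ft_force"])
E
```

```text
[ 0.5590038  -0.31627067  0.01349362] 0.008748822234545218 2.7089775595231913 [-0.18661387  1.26769662  5.87223993]
```

View pics/g2.png

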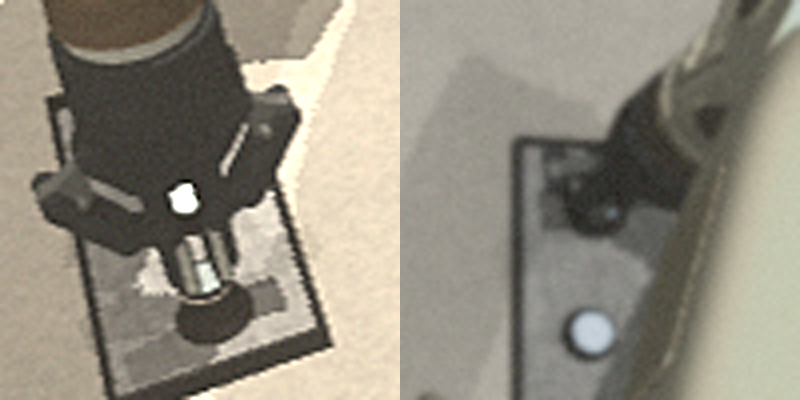

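```bash
python3 - <<'E'
from h import *
import cv2
im=bot.camera("scene");cv2.imwrite("pics/raw_s.png",im[:,:,::-1])
p=bot.get_obs()["eef_pos"];print(proj("scene",p),proj("scene",[.558,-.3165,.034]),proj("scene",[.558,-.3165,.009]))
im=im[310:370,130:200,::-1]
cv2.imwrite("pics/g3.png",cv2.convertScaleAbs(cv2.resize(im,None,fx=10,fy=10,interpolation=cv2.INTER_CUBIC),alpha=1.8))
E
```

```text
[163.77414748 355.63285907] [161.62198536 348.65676301] [163.92064745 356.81575549]
```

View pics/g3.png

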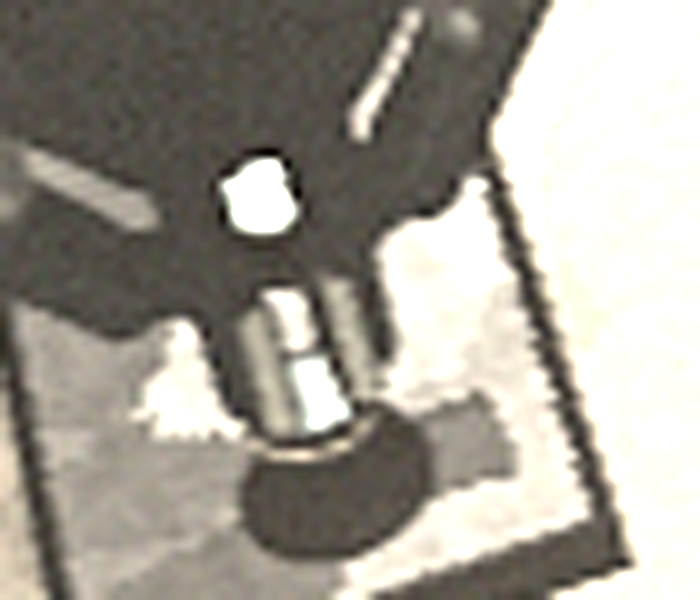

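The fingers closed on top of the mount, inside its ring: the tips stand at about z 0.03, higher than I assumed. The mount has not moved. I'll raise, reopen and go down lower, feeling for contact.

Emit:
{"fn": "step_arm", "kwargs": {"targets": "-0.8 0 0 0.03 0 0 0; -0.8 0 0 0.07 0 0 0; -0.8 0 0 0.09 0 0 0; 0 0 0 0.09 0 0 0; 0.2 0 0 0.09 0 0 0; 0.2 0 0 0.09 0 0 0; 0.2 0 0 0.09 0 0 0"}}

```text
clock: 4.6
eef_pos: [0.557, -0.3156, 0.0555]
tool_rot: [0.0, 1.0, 0.001, -0.001]
ft_force: [0.7, 0.3, 0.3]
grip_width: 0.0508
grasp_force: 0.0
```

```bash
python3 - <<'E'
from h import *
import cv2
o=bot.get_obs();print(o["eef_pos"],o["grip_width"],o["ft_force"],bot.grip_point_offset)
im=bot.camera("scene")[290:370,120:200,::-1]
a=cv2.resize(im,None,fx=7,fy=7,interpolation=cv2.INTER_CUBIC)
cv2.imwrite("pics/g4.png",cv2.convertScaleAbs(a,alpha=1.8))
for w in(-1,1):
  for z in(0,.01,.02): print(w,z,(proj("scene",o["eef_pos"]+[.011,w*.0255,z])-[120,290])*7)
print((proj("scene",[.558,-.3165,.034])-[120,290])*7)
E
```

```text
[ 0.557008   -0.31563324  0.05550363] 0.050836744286622486 [0.74527787 0.34512841 0.34711304] 0.0187
-1 0 [202.21660856 417.21424338]
-1 0.01 [194.87696852 393.15973657]
-1 0.02 [187.44599925 368.80591271]
1 0 [376.70015314 344.82797338]
1 0.01 [370.59400302 320.93103979]
1 0.02 [364.41376029 296.74413851]
[291.35389751 410.5973411 ]
```

View pics/g4.png

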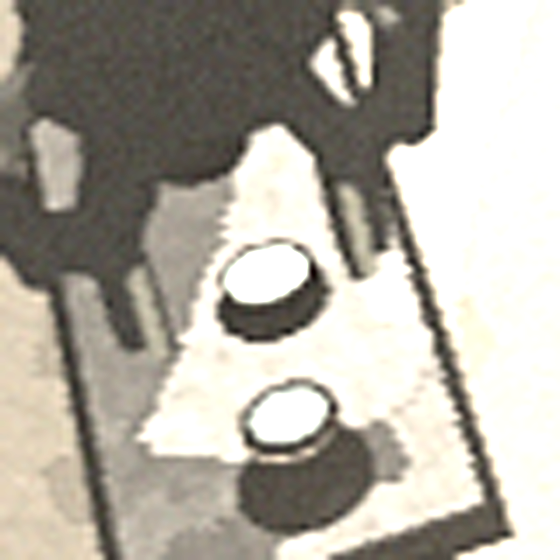

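The pad tips are at crop (165,352) and (372,272), about 25 mm above the reported TCP at this opening. I'll go to TCP z of about -0.005 while watching the force.

Emit:
{"fn": "step_arm", "kwargs": {"targets": "0.2 0 0 -0.03 0 0 0; 0.2 0 0 -0.06 0 0 0; 0.2 0 0 -0.085 0 0 0; 0.2 0 0 -0.1 0 0 0; 0.2 0 0 -0.11 0 0 0; 0.2 0 0 -0.117 0 0 0; 0.2 0 0 -0.123 0 0 0; 0.2 0 0 -0.123 0 0 0"}}

```text
clock: 5.32
eef_pos: [0.5579, -0.3161, -0.0049]
tool_rot: [0.0, 1.0, 0.0, -0.0]
ft_force: [0.1, -0.8, 0.1]
grip_width: 0.0514
grasp_force: 0.0
```

No contact at -0.005, so the tips really do stand higher than the reading. I'll close now.

Emit:
{"fn": "step_arm", "kwargs": {"targets": "0 0 0 0 0 0 0; -0.15 0 0 0 0 0 0; -0.25 0 0 0 0 0 0; -0.4 0 0 0 0 0 0; -0.6 0 0 0 0 0 0; -0.6 0 0 0 0 0 0"}}

```text
clock: 5.82
eef_pos: [0.5584, -0.3164, -0.0036]
tool_rot: [0.0, 1.0, -0.0, 0.001]
ft_force: [-0.6, 0.8, 4.5]
grip_width: 0.0258
grasp_force: 58.9
```

Gripped at 59 N. Lifting now.

Emit:
{"fn": "step_arm", "kwargs": {"targets": "-0.6 0 0 0.02 0 0 0; -0.6 0 0 0.06 0 0 0; -0.6 0 0 0.12 0 0 0; -0.6 0 0 0.18 0 0 0; -0.6 0 0 0.24 0 0 0; -0.6 0 0 0.3 0 0 0; -0.6 0 0 0.36 0 0 0; -0.6 0 0.05 0.42 0 0 0; -0.6 0 0.11 0.43 0 0 0; -0.6 0 0.18 0.43 0 0 0"}}

```text
clock: 6.65
eef_pos: [0.5593, -0.2272, 0.2142]
tool_rot: [0.002, 1.0, -0.001, 0.003]
ft_force: [0.8, 0.8, -0.7]
grip_width: 0.0257
grasp_force: 59.1
```

Emit:
{"fn": "step_arm", "kwargs": {"targets": "-0.6 0 0.07 0 0 0 0; -0.6 0 0.14 0 0 0 0; -0.6 0 0.21 0 0 0 0; -0.6 0 0.28 0 0 0 0; -0.6 0 0.35 0 0 0 0; -0.6 0 0.42 0 0 0 0; -0.6 0 0.49 0 0 0 0; -0.6 0 0.56 0 0 0 0; -0.6 0 0.609 0 0 0 0; -0.6 0 0.609 0 0 0 0"}}

```text
clock: 7.48
eef_pos: [0.5573, 0.0832, 0.2106]
tool_rot: [-0.003, 1.0, 0.001, -0.0]
ft_force: [-0.3, -0.1, -0.4]
grip_width: 0.0257
grasp_force: 59.2
```

Emit:
{"fn": "step_arm", "kwargs": {"targets": "-0.6 0 0 -0.04 0 0 0; -0.6 0 0 -0.08 0 0 0; -0.6 0 0 -0.11 0 0 0; -0.6 0 0 -0.11 0 0 0; -0.6 0 0 -0.11 0 0 0"}}

```text
clock: 7.9
eef_pos: [0.557, 0.0778, 0.1549]
tool_rot: [0.001, 1.0, -0.0, -0.001]
ft_force: [0.6, -0.2, 0.8]
grip_width: 0.0258
grasp_force: 59.2
```

```bash
python3 - <<'E'
from h import *
import cv2
o=bot.get_obs();print(o["eef_pos"],o["grip_width"],o["grasp_force"],o["ft_force"])
c=np.zeros((560,800,3),np.uint8)
im=bot.camera("scene");cv2.imwrite("pics/raw5.png",im[:,:,::-1])
a=im[200:290,270:370,::-1]
c[:450,:500]=cv2.resize(a,None,fx=5,fy=5,interpolation=cv2.INTER_CUBIC)
t=bot.camera("top")[195:270,275:375,::-1]
c[:225,500:800]=cv2.convertScaleAbs(cv2.resize(t,None,fx=3,fy=3,interpolation=cv2.INTER_CUBIC),alpha=1.3)
cv2.imwrite("pics/g5.png",c)
mz=o["eef_pos"][2]+.0076
q=o["eef_pos"].copy()
for n,z in(("bottom",mz),("flange top",mz+.005),("ring",mz+.03)):
    q[2]=z;print(n,(proj("scene",q)-[270,200])*5)
print("seat",(proj("scene",[.557,.078,.109])-[270,200])*5)
E
```

```text
[0.55702729 0.07784489 0.15490487] 0.02580345045877984 59.174739718437195 [ 0.60332714 -0.15175865  0.81204873]
bottom [252.43234963 194.84072357]
flange top [252.45945188 185.9086063 ]
ring [252.59717235 140.51992207]
seat [252.39293973 287.38063606]
```

View pics/g5.png

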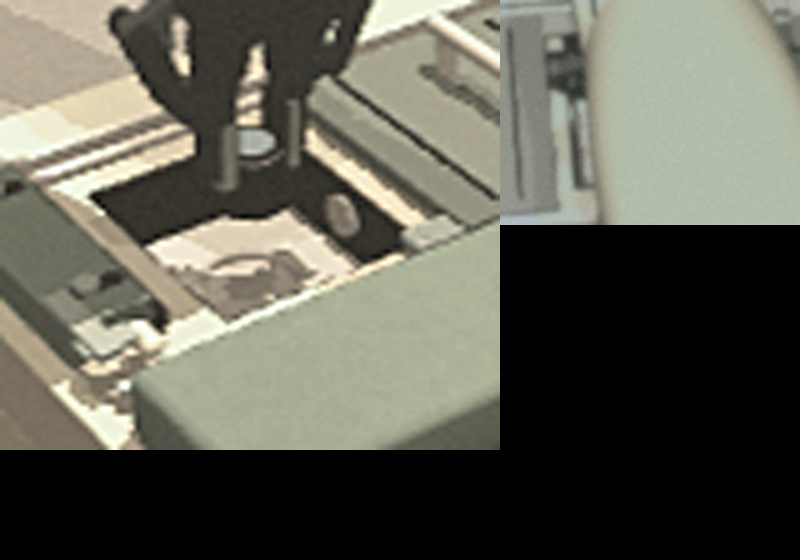

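The mount's ring shows at crop (255,145) against a predicted (253,140), so it hangs over the seat within about 1 mm. I'll lower it gently.

Emit:
{"fn": "step_arm", "kwargs": {"targets": "-0.6 0.001 0 -0.03 0 0 0; -0.6 0.001 0 -0.06 0 0 0; -0.6 0.001 0 -0.08 0 0 0; -0.6 0.001 0 -0.09 0 0 0; -0.6 0.001 0 -0.094 0 0 0; -0.6 0.001 0 -0.097 0 0 0; -0.6 0.001 0 -0.1 0 0 0; -0.6 0.001 0 -0.103 0 0 0; -0.6 0.001 0 -0.103 0 0 0"}}

```text
clock: 8.75
eef_pos: [0.5586, 0.0784, 0.1042]
tool_rot: [0.0, 1.0, 0.0, 0.0]
ft_force: [0.6, 0.4, -0.8]
grip_width: 0.0258
grasp_force: 59.2
```

Emit:
{"fn": "step_arm", "kwargs": {"targets": "-0.6 0 0 -0.001 0 0 0; -0.6 0 0 -0.002 0 0 0; -0.6 0 0 -0.003 0 0 0; -0.6 0 0 -0.003 0 0 0"}}

```text
clock: 9.08
eef_pos: [0.5584, 0.0784, 0.1024]
tool_rot: [0.0, 1.0, -0.0, -0.0]
ft_force: [-0.4, 1.0, -0.9]
grip_width: 0.0262
grasp_force: 59.2
```

Emit:
{"fn": "step_arm", "kwargs": {"targets": "-0.6 0 0 -0.001 0 0 0; -0.6 0 0 -0.002 0 0 0; -0.6 0 0 -0.003 0 0 0; -0.6 0 0 -0.003 0 0 0"}}

```text
clock: 9.42
eef_pos: [0.5585, 0.0784, 0.1014]
tool_rot: [0.0, 1.0, 0.0, 0.0]
ft_force: [-1.4, 0.2, 2.5]
grip_width: 0.0261
grasp_force: 59.4
```

Contact comes exactly at the predicted seated height. I'll press a touch more, open to about 45 mm, wait and retreat.

Emit:
{"fn": "step_arm", "kwargs": {"targets": "-0.6 0 0 -0.001 0 0 0; -0.4 0 0 -0.001 0 0 0; -0.3 0 0 -0.001 0 0 0; -0.2 0 0 -0.001 0 0 0; 0 0 0 -0.001 0 0 0; 0.1 0 0 -0.001 0 0 0; 0.1 0 0 -0.001 0 0 0; 0.1 0 0 -0.001 0 0 0"}}

```text
clock: 10.08
eef_pos: [0.5584, 0.0784, 0.1002]
tool_rot: [0.0, 1.0, -0.0, -0.0]
ft_force: [-0.4, 0.6, 0.2]
grip_width: 0.047
grasp_force: 0.0
```

Emit:
{"fn": "step_arm", "kwargs": {"targets": "0.1 0 0 0.02 0 0 0; 0.1 0 0 0.06 0 0 0; 0.1 0 0 0.12 0 0 0; 0.1 0 0 0.18 0 0 0; 0.1 0 0 0.24 0 0 0; 0.1 0 0.08 0.26 0 0 0; 0.1 0 0.16 0.26 0 0 0; 0.1 0 0.24 0.26 0 0 0; 0.1 0 0.32 0.26 0 0 0; 0.1 0 0.4 0.26 0 0 0"}}

```text
clock: 10.92
eef_pos: [0.5583, 0.28, 0.2317]
tool_rot: [0.001, 1.0, 0.0, 0.001]
ft_force: [1.2, 0.4, -0.1]
grip_width: 0.0469
grasp_force: 0.0
```

```bash
python3 - <<'E'
from h import *
import cv2
o=bot.get_obs();print(o["eef_pos"],o["grip_width"],o["ft_force"])
c=np.zeros((500,800,3),np.uint8)
for k,(n,x,y) in enumerate((("scene",280,210),("top",285,195))):
    im=bot.camera(n)[y:y+80,x:x+80,::-1]
    c[:400,400*k:400*k+400]=cv2.convertScaleAbs(cv2.resize(im,None,fx=5,fy=5,interpolation=cv2.INTER_CUBIC),alpha=1.2)
    print(n,[((proj(n,[.5578,.078,z])-[x,y])*5).round() for z in(.114,.139)])
cv2.imwrite("pics/g6.png",c)
E
```

```text
[0.55831651 0.28004676 0.23171414] 0.04688708795218468 [ 1.19701246  0.41670666 -0.08856023]
scene [array([203., 230.]), array([203., 187.])]
top [array([184., 190.]), array([184., 178.])]
```

View pics/g6.png

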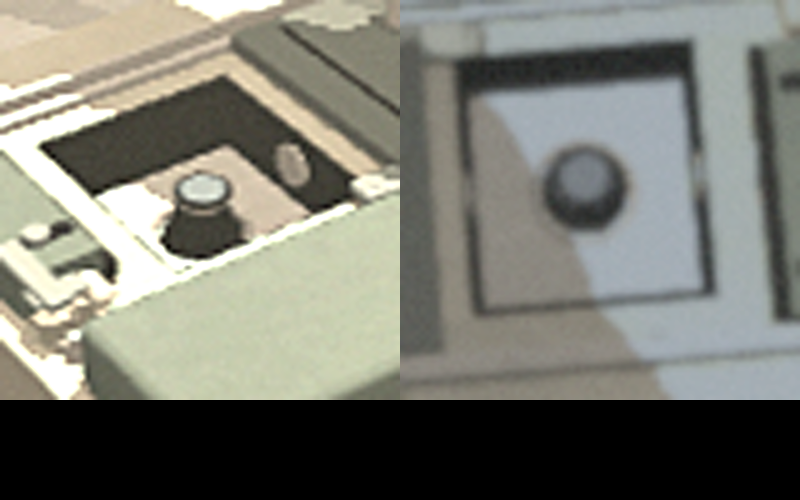

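The mount stands upright and centred in the seat: scene ring (203,190) against a predicted (203,187). Now I'll shut the fingers and go down left of the handle, between its posts.

Emit:
{"fn": "step_arm", "kwargs": {"targets": "-0.4 -0.006 0 0 0 0 0; -1 -0.006 0 0 0 0 0; -1 -0.006 0 0 0 0 0; -1 -0.006 0 0 0 0 0; -1 -0.006 0 -0.04 0 0 0; -1 -0.006 0 -0.08 0 0 0; -1 -0.006 0 -0.11 0 0 0; -1 -0.006 0 -0.13 0 0 0; -1 -0.006 0 -0.145 0 0 0; -1 -0.006 0 -0.153 0 0 0"}}

```text
clock: 11.85
eef_pos: [0.5554, 0.2775, 0.1532]
tool_rot: [0.001, 1.0, -0.0, -0.0]
ft_force: [0.2, 0.2, -0.3]
grip_width: -0.0001
grasp_force: 0.0
```

Emit:
{"fn": "step_arm", "kwargs": {"targets": "-1 0 -0.006 0 0 0 0; -1 0 -0.012 0 0 0 0; -1 0 -0.018 0 0 0 0; -1 0 -0.024 0 0 0 0; -1 0 -0.03 0 0 0 0; -1 0 -0.036 0 0 0 0; -1 0 -0.042 0 0 0 0; -1 0 -0.048 0 0 0 0; -1 0 -0.054 0 0 0 0; -1 0 -0.06 0 0 0 0"}}

```text
clock: 12.68
eef_pos: [0.5554, 0.2481, 0.1539]
tool_rot: [0.0, 1.0, -0.0, -0.0]
ft_force: [-0.4, -0.2, -0.5]
grip_width: -0.0002
grasp_force: 0.0
```

Emit:
{"fn": "step_arm", "kwargs": {"targets": "-1 0 -0.006 0 0 0 0; -1 0 -0.012 0 0 0 0; -1 0 -0.018 0 0 0 0; -1 0 -0.024 0 0 0 0; -1 0 -0.03 0 0 0 0; -1 0 -0.036 0 0 0 0; -1 0 -0.042 0 0 0 0; -1 0 -0.048 0 0 0 0; -1 0 -0.054 0 0 0 0; -1 0 -0.06 0 0 0 0"}}

```text
clock: 13.52
eef_pos: [0.5556, 0.2182, 0.154]
tool_rot: [0.0, 1.0, 0.0, 0.0]
ft_force: [0.6, 2.1, -0.2]
grip_width: -0.0002
grasp_force: 0.9
```

```bash
cat > hy.py <<'E'
from h import *
import cv2
# handle/hatch seen in scene: compare rectified deck-level strip of the hatch with the start picture
def strip(im):  # top face of hatch plane z=.161 sampled along case y, x band behind/before handle
    ys=np.arange(-.02,.33,.001);out=[]
    for x in np.arange(.60,.612,.002):
        px=np.array([proj("scene",[x-.016*(y-.15),y,.161]) for y in ys],np.float32)
        out.append(cv2.remap(im,px[None,:,0],px[None,:,1],cv2.INTER_LINEAR)[0].mean(1))
    return ys,np.mean(out,0)
E
python3 - <<'E'
from hy import *
o=bot.get_obs();print(o["eef_pos"],o["ft_force"])
ys,a=strip(cv2.imread("pics/scene0.png"));im=bot.camera("scene");cv2.imwrite("pics/p1.png",im[:,:,::-1])
_,b=strip(im)
for i in range(0,len(ys),5):print("%.3f %3d %3d"%(ys[i],a[i],b[i]),end=" | ")
E
```

```text
[0.55558182 0.21815465 0.1540013 ] [ 0.55074527  2.06310453 -0.17192606]
-0.020 178 181 | -0.015 199 202 | -0.010  80  80 | -0.005  62  61 | 0.000 163 167 | 0.005 229 232 | 0.010 228 232 | 0.015 181 182 | 0.020 232 153 | 0.025 232  58 | 0.030 231  50 | 0.035 231  51 | 0.040 231  51 | 0.045 232  51 | 0.050 232  50 | 0.055 229  53 | 0.060 135  71 | 0.065 207 160 | 0.070 232 161 | 0.075 230 160 | 0.080 233 162 | 0.085 204 162 | 0.090  93  86 | 0.095  61  57 | 0.100  72  68 | 0.105  62  56 | 0.110  54  48 | 0.115  52  48 | 0.120  49  76 | 0.125 207 105 | 0.130 236 122 | 0.135 191 130 | 0.140  86 130 | 0.145  80 136 | 0.150 154  66 | 0.155 154 151 | 0.160 152 155 | 0.165 156 156 | 0.170 106 157 | 0.175 113 156 | 0.180 157 157 | 0.185 154 158 | 0.190 152 150 | 0.195 153 137 | 0.200 153 144 | 0.205 154 150 | 0.210 154 150 | 0.215 142 140 | 0.220 145 138 | 0.225 142 137 | 0.230 134 122 | 0.235 119 110 | 0.240 126 117 | 0.245 120 105 | 0.250 122  71 | 0.255 132 121 | 0.260 149 135 | 0.265 158 138 | 0.270 107 134 | 0.275 104 189 | 0.280 157 215 | 0.285 152 212 | 0.290 150 211 | 0.295 167 217 | 0.300 223 223 | 0.305  81  81 | 0.310  71  72 | 0.315 104 105 | 0.320 153 158 | 0.325 153 157 |
```

The hatch follows at 2 N, and its grooves have moved about 22 mm. The finger's TCP runs 18 mm left of the handle, so the catch should begin somewhere below TCP y of about 0.12.

Emit:
{"fn": "step_arm", "kwargs": {"targets": "-1 0 -0.009 0 0 0 0; -1 0 -0.018 0 0 0 0; -1 0 -0.027 0 0 0 0; -1 0 -0.036 0 0 0 0; -1 0 -0.045 0 0 0 0; -1 0 -0.054 0 0 0 0; -1 0 -0.063 0 0 0 0; -1 0 -0.072 0 0 0 0; -1 0 -0.081 0 0 0 0; -1 0.001 -0.09 0 0 0 0"}}

```text
clock: 14.4
eef_pos: [0.5557, 0.173, 0.154]
tool_rot: [0.0, 1.0, 0.0, -0.0]
ft_force: [-0.1, 2.1, 2.0]
grip_width: 0.0001
grasp_force: 1.2
```

Emit:
{"fn": "step_arm", "kwargs": {"targets": "-1 0 -0.009 0 0 0 0; -1 0 -0.018 0 0 0 0; -1 0 -0.027 0 0 0 0; -1 0 -0.036 0 0 0 0; -1 0 -0.045 0 0 0 0; -1 0 -0.054 0 0 0 0; -1 0 -0.063 0 0 0 0; -1 0 -0.07 0 0 0 0; -1 0 -0.076 0 0 0 0; -1 0.001 -0.08 0 0 0 0"}}

```text
clock: 15.23
eef_pos: [0.5559, 0.1328, 0.1538]
tool_rot: [0.001, 1.0, -0.0, -0.0]
ft_force: [0.3, 2.1, 2.0]
grip_width: -0.0003
grasp_force: 1.1
```

Now the slow approach, at about 1.25 mm per row (15 mm/s).

Emit:
{"fn": "step_arm", "kwargs": {"targets": "-1 0 -0.0025 0 0 0 0; -1 0 -0.005 0 0 0 0; -1 0 -0.0075 0 0 0 0; -1 0 -0.01 0 0 0 0; -1 0 -0.0125 0 0 0 0; -1 0 -0.015 0 0 0 0"}}

```text
clock: 15.73
eef_pos: [0.5562, 0.1259, 0.1538]
tool_rot: [0.0, 1.0, -0.0, -0.0]
ft_force: [-0.6, 2.0, 1.5]
grip_width: 0.0
grasp_force: 1.0
```

Emit:
{"fn": "step_arm", "kwargs": {"targets": "-1 0 -0.0025 0 0 0 0; -1 0 -0.005 0 0 0 0; -1 0 -0.0075 0 0 0 0; -1 0 -0.01 0 0 0 0"}}

```text
clock: 16.07
eef_pos: [0.5562, 0.1208, 0.1538]
tool_rot: [0.0, 1.0, -0.0, -0.0]
ft_force: [-0.6, 1.6, 0.9]
grip_width: 0.0
grasp_force: 1.0
```

Emit:
{"fn": "step_arm", "kwargs": {"targets": "-1 0 -0.0025 0 0 0 0; -1 0 -0.005 0 0 0 0"}}

```text
clock: 16.23
eef_pos: [0.5563, 0.1183, 0.1538]
tool_rot: [0.0, 1.0, -0.0, -0.0]
ft_force: [-1.9, 2.8, 1.1]
grip_width: 0.0001
grasp_force: 1.0
```

Emit:
{"fn": "step_arm", "kwargs": {"targets": "-1 0 -0.0025 0 0 0 0; -1 0 -0.005 0 0 0 0"}}

```text
clock: 16.4
eef_pos: [0.5563, 0.1158, 0.1538]
tool_rot: [0.0, 1.0, -0.0, -0.0]
ft_force: [-0.4, 2.0, 2.2]
grip_width: -0.0002
grasp_force: 0.9
```

Emit:
{"fn": "step_arm", "kwargs": {"targets": "-1 0 -0.0025 0 0 0 0; -1 0 -0.005 0 0 0 0"}}

```text
clock: 16.57
eef_pos: [0.5564, 0.1133, 0.1538]
tool_rot: [0.0, 1.0, 0.0, -0.0]
ft_force: [-0.8, 2.8, 0.8]
grip_width: 0.0002
grasp_force: 0.9
```

Emit:
{"fn": "step_arm", "kwargs": {"targets": "-1 0 -0.0025 0 0 0 0; -1 0 -0.005 0 0 0 0"}}

```text
clock: 16.73
eef_pos: [0.5564, 0.1108, 0.1539]
tool_rot: [0.0, 1.0, -0.0, 0.0]
ft_force: [-0.3, 1.3, 0.7]
grip_width: 0.0002
grasp_force: 0.9
```

Emit:
{"fn": "step_arm", "kwargs": {"targets": "-1 0 -0.0025 0 0 0 0; -1 0 -0.005 0 0 0 0"}}

```text
clock: 16.9
eef_pos: [0.5565, 0.1083, 0.1539]
tool_rot: [0.0, 1.0, 0.0, 0.0]
ft_force: [0.5, 2.2, 0.8]
grip_width: -0.0
grasp_force: 0.9
```

Emit:
{"fn": "step_arm", "kwargs": {"targets": "-1 0 -0.0025 0 0 0 0; -1 0 -0.005 0 0 0 0"}}

```text
clock: 17.07
eef_pos: [0.5565, 0.1058, 0.1539]
tool_rot: [0.0, 1.0, -0.0, 0.0]
ft_force: [-0.0, 2.2, 0.7]
grip_width: 0.0001
grasp_force: 0.9
```

Emit:
{"fn": "step_arm", "kwargs": {"targets": "-1 0 -0.0025 0 0 0 0; -1 0 -0.005 0 0 0 0"}}

```text
clock: 17.23
eef_pos: [0.5565, 0.1033, 0.1539]
tool_rot: [0.0, 1.0, 0.0, 0.0]
ft_force: [0.8, 1.7, 0.2]
grip_width: -0.0
grasp_force: 0.8
```

Emit:
{"fn": "step_arm", "kwargs": {"targets": "-1 0 -0.0025 0 0 0 0; -1 0 -0.005 0 0 0 0"}}

```text
clock: 17.4
eef_pos: [0.5566, 0.1013, 0.1539]
tool_rot: [0.0, 1.0, 0.001, 0.0]
ft_force: [1.2, 3.7, -0.0]
grip_width: -0.0
grasp_force: 2.1
```

Emit:
{"fn": "step_arm", "kwargs": {"targets": "-1 0 -0.0025 0 0 0 0; -1 0 -0.005 0 0 0 0"}}

```text
clock: 17.57
eef_pos: [0.5566, 0.1, 0.1539]
tool_rot: [-0.0, 1.0, 0.002, 0.0]
ft_force: [0.9, 7.4, -0.7]
grip_width: 0.0002
grasp_force: 3.6
```

The catch is being felt, starting at about y 0.102. I'll continue.

Emit:
{"fn": "step_arm", "kwargs": {"targets": "-1 0 -0.0025 0 0 0 0; -1 0 -0.005 0 0 0 0"}}

```text
clock: 17.73
eef_pos: [0.5566, 0.0981, 0.1539]
tool_rot: [-0.0, 1.0, 0.002, 0.0]
ft_force: [0.7, 6.9, -0.1]
grip_width: 0.0002
grasp_force: 3.2
```

Emit:
{"fn": "step_arm", "kwargs": {"targets": "-1 0 -0.002 0 0 0 0"}}

```text
clock: 17.82
eef_pos: [0.5566, 0.0961, 0.1539]
tool_rot: [-0.0, 1.0, 0.001, 0.0]
ft_force: [0.7, 2.8, -0.1]
grip_width: 0.0001
grasp_force: 1.4
```

Emit:
{"fn": "step_arm", "kwargs": {"targets": "-1 0 -0.002 0 0 0 0"}}

```text
clock: 17.9
eef_pos: [0.5565, 0.0937, 0.1539]
tool_rot: [0.0, 1.0, -0.0, 0.0]
ft_force: [0.2, 1.3, -0.1]
grip_width: -0.0001
grasp_force: 0.8
```

Emit:
{"fn": "step_arm", "kwargs": {"targets": "-1 0 -0.001 0 0 0 0"}}

```text
clock: 17.98
eef_pos: [0.5565, 0.0931, 0.1539]
tool_rot: [0.0, 1.0, -0.0, 0.0]
ft_force: [1.7, 3.1, -0.7]
grip_width: 0.0004
grasp_force: 1.3
```

Emit:
{"fn": "step_arm", "kwargs": {"targets": "-1 0 -0.002 0 0 0 0; -1 0 -0.002 0 0 0 0"}}

```text
clock: 18.15
eef_pos: [0.5565, 0.0927, 0.1539]
tool_rot: [0.0, 1.0, 0.0, 0.0]
ft_force: [1.1, 4.0, -0.5]
grip_width: 0.0002
grasp_force: 1.8
```

Emit:
{"fn": "step_arm", "kwargs": {"targets": "-1 0 -0.002 0 0 0 0; -1 0 -0.002 0 0 0 0"}}

```text
clock: 18.32
eef_pos: [0.5565, 0.0922, 0.1539]
tool_rot: [0.0, 1.0, 0.001, 0.0]
ft_force: [0.9, 5.3, -1.1]
grip_width: -0.0001
grasp_force: 2.5
```

Emit:
{"fn": "step_arm", "kwargs": {"targets": "-1 0 -0.002 0 0 0 0; -1 0 -0.002 0 0 0 0"}}

```text
clock: 18.48
eef_pos: [0.5565, 0.0919, 0.1539]
tool_rot: [0.0, 1.0, 0.002, 0.0]
ft_force: [0.8, 7.5, -0.3]
grip_width: -0.0
grasp_force: 3.3
```

Emit:
{"fn": "step_arm", "kwargs": {"targets": "-1 0 -0.002 0 0 0 0; -1 0 -0.002 0 0 0 0"}}

```text
clock: 18.65
eef_pos: [0.5565, 0.0916, 0.154]
tool_rot: [-0.0, 1.0, 0.002, 0.0]
ft_force: [1.1, 7.9, -1.6]
grip_width: -0.0003
grasp_force: 4.1
```

Travel is 10.4 mm past the catch's onset, firm at 8 N: home. I'll back off left, then check with the camera that the hatch stays.

```bash
python3 -c "
from h import *;import cv2
cv2.imwrite('pics/q0.png',bot.camera('scene'));print(bot.get_obs()['ft_force'])"
```

```text
[ 2.00844903  9.87766781 -0.49098476]
```

Emit:
{"fn": "step_arm", "kwargs": {"targets": "-1 0 0.006 0 0 0 0; -1 0 0.02 0 0 0 0; -1 0 0.04 0 0 0 0; -1 0 0.04 0.03 0 0 0; -1 0 0.04 0.08 0 0 0; -1 0 0.04 0.14 0 0 0; -1 0 0.06 0.2 0 0 0; -1 0 0.12 0.26 0 0 0; -1 0 0.18 0.26 0 0 0; -1 0 0.18 0.26 0 0 0"}}

```text
clock: 19.53
eef_pos: [0.5571, 0.1842, 0.2862]
tool_rot: [-0.002, 1.0, 0.001, 0.002]
ft_force: [0.1, -0.9, -0.5]
grip_width: 0.0001
grasp_force: 0.0
```

```bash
python3 - <<'E'
from hy import *
o=bot.get_obs();print(o["clock"],o["eef_pos"],o["ft_force"])
a=cv2.imread("pics/q0.png");b=bot.camera("scene");cv2.imwrite("pics/q1.png",b)
# hatch texture shift: rear part of hatch right half near frame, and whole rectified patch at plane z=.161
def patch(im,off):
    ys=np.arange(.0,.09,.0005);xs=np.arange(.495,.53,.0005) 
    P=np.array([[proj("scene",[x,y,.161]) for y in ys] for x in xs],np.float32)
    return cv2.remap(im,P[...,0],P[...,1],cv2.INTER_LINEAR)
A,B=[cv2.cvtColor(patch(i,0),cv2.COLOR_RGB2GRAY).astype(np.float32) for i in(a,b)]
print("shift px(0.5mm):",cv2.phaseCorrelate(A-A.mean(),B-B.mean()))
ys,s=strip(b)
print([(round(y,3),int(v)) for y,v in zip(ys[::3],s[::3]) if y<.18])
E
```

```text
19.5333 [0.55713913 0.18417057 0.28619073] [ 0.05823131 -0.92446782 -0.4942992 ]Traceback (most recent call last):
  File "<stdin>", line 9, in <module>
  File "<stdin>", line 7, in patch
  File "h.py", line 13, in proj
    i=bot.camera_info(n);f=240/np.tan(np.radians(i["vertical_fov"]/2));P=i["pose"]
ValueError: time passes only in moves, steps and waits
```

```bash
python3 - <<'E'
import cv2,numpy as np
a,b=[cv2.cvtColor(cv2.imread(f"pics/q{k}.png"),cv2.COLOR_BGR2GRAY).astype(np.float32) for k in(0,1)]
# find hatch-region windows: static fixed-frame window vs hatch windows with ECC
for n,(x0,x1,y0,y1) in{"hatch front":(275,318,228,262),"hatch mid":(318,350,240,268),"frame":(255,300,240,275),"loupe":(380,410,225,255),"hatch left":(325,370,210,240)}.items():
    A,B=a[y0:y1,x0:x1],b[y0:y1,x0:x1]
    try:
        c,W=cv2.findTransformECC(A,B,np.eye(2,3,dtype=np.float32),cv2.MOTION_TRANSLATION);print(n,round(c,3),W[:,2].round(2),"std",A.std().round(1))
    except cv2.error as e:print(n,"fail")
E
```

```text
hatch front fail
hatch mid 0.794 [0.76 0.05] std 28.1
frame 0.746 [-0.17  0.13] std 34.6
loupe 0.993 [-0.08 -0.09] std 63.8
hatch left 0.773 [1.36 0.48] std 66.6
```

The picture check is inconclusive because the arm's shadow moves. I'll re-touch the handle lightly to confirm that it rested near y 0.093.

Emit:
{"fn": "step_arm", "kwargs": {"targets": "-1 0 -0.05 0 0 0 0; -1 0 -0.1 -0.04 0 0 0; -1 0 -0.124 -0.1 0 0 0; -1 0 -0.124 -0.16 0 0 0; -1 0 -0.124 -0.22 0 0 0; -1 0 -0.124 -0.25 0 0 0; -1 0 -0.124 -0.26 0 0 0; -1 0 -0.135 -0.26 0 0 0; -1 0 -0.145 -0.26 0 0 0; -1 0 -0.155 -0.26 0 0 0"}}

```text
clock: 20.42
eef_pos: [0.5574, 0.1014, 0.1555]
tool_rot: [0.001, 1.0, 0.0, 0.001]
ft_force: [-0.4, 0.1, -0.5]
grip_width: 0.0002
grasp_force: 0.0
```

Emit:
{"fn": "step_arm", "kwargs": {"targets": "-1 0 -0.003 0 0 0 0; -1 0 -0.006 0 0 0 0; -1 0 -0.009 0 0 0 0; -1 0 -0.009 0 0 0 0"}}

```text
clock: 20.75
eef_pos: [0.5567, 0.0972, 0.1545]
tool_rot: [0.001, 1.0, 0.0, 0.001]
ft_force: [-0.9, -0.3, -0.9]
grip_width: 0.0001
grasp_force: 0.0
```

Emit:
{"fn": "step_arm", "kwargs": {"targets": "-1 0 -0.003 0 0 0 0; -1 0 -0.006 0 0 0 0; -1 0 -0.008 0 0 0 0; -1 0 -0.008 0 0 0 0"}}

```text
clock: 21.08
eef_pos: [0.5564, 0.0932, 0.1539]
tool_rot: [0.001, 1.0, -0.0, -0.0]
ft_force: [0.6, 0.1, 0.5]
grip_width: 0.0
grasp_force: 0.0
```

There is no contact down to 0.0932, so the hatch held itself at home against the seal. I'll withdraw clear and hand in.

Emit:
{"fn": "step_arm", "kwargs": {"targets": "-1 0 0.02 0 0 0 0; -1 0 0.04 0 0 0 0; -1 0 0.04 0.04 0 0 0; -1 0 0.04 0.1 0 0 0; -1 0 0.04 0.16 0 0 0; -1 0 0.04 0.22 0 0 0; -1 0 0.04 0.28 0 0 0; -1 0 0.04 0.28 0 0 0; -1 0 0.04 0.28 0 0 0"}}

```text
clock: 21.83
eef_pos: [0.5576, 0.1148, 0.2962]
tool_rot: [-0.0, 1.0, 0.001, 0.003]
ft_force: [0.2, 0.2, -0.4]
grip_width: 0.0002
grasp_force: 0.0
```

```bash
python3 -c "
from workcell import bot
o=bot.get_obs();print(o['eef_pos'],o['ft_force']);print(bot.job_done())"
```

```text
[0.55755288 0.11483428 0.29616588] [ 0.17674424  0.18594038 -0.41685717]
the job is handed in; nothing more can be done
None
```

The job is handed in at about 22 s: the mount was let go flat in the seat, and the hatch went past its catch and stayed home when re-touched, with a last push of about 10 N. My first grasp closed on top of the mount, which did not move, and the hand-in returned no verdict.

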